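# Vent the pretreatment tank and take off its filler cap

## Task

Get the garment-pretreatment tank ready for refilling: vent it by pressing the blue, then the yellow, then the green key on the grey panel, one at a time and each fully down and let up again, and never the red key. Then unscrew the tank's blue cap, whose thread may be left- or right-handed, so try both ways; turn it until it is free, lift it straight up about 10 cm above its neck, and finish while still holding it there, upright and still in the gripper. Leave the other things on the table where they are.

Things in the scene. Friction and masses are not known exactly. Their poses are not given: they have to be found in the camera images.
- tank: fixed white plastic fluid tank, 130 (x) by 190 (y) by 90 mm high, bolted to the table; origin at the centre of its underside. On its top: the steel filler neck at (0,-40) mm, under the blue cap, and a low grey breather dome (56 mm across, 16 mm high, leave it) at (0,+50) mm
- neck (a point): centre of the top of the steel filler neck, 14 mm above the tank's top (104 mm above the table)
- cap: round blue screw cap on the filler neck, loose, 60 to 130 g; origin on its axis at the skirt's lower edge, 1 mm above the tank's top, z up. Skirt 56 mm across from 0 to 18 mm, above it a ribbed round grip 44 mm across from 18 to 46 mm; white stripe on top along the cap's +x. At the start its x is parallel to the tank's x. It does not rise while being turned
- cap_grip (a point): point on the cap's axis amid its grip, 32 mm above the cap's origin. Short thread of unknown, hidden hand: one way it turns 4 to 8 degrees and stops hard (fingers then slip round it); the other way it turns easily about 63 degrees (1.1 rad) to a stop, and from 50 degrees to that stop it lifts straight up and off; before that it is locked down with 1.5 mm play
- panel: fixed grey vent key panel lying flat, 135 by 135 by 30 mm high, with four round spring keys in a 2 by 2 square 60 mm apart; which colour is where changes; origin at its underside centre
- key_blue_top (a point): centre of the top of the blue key (32 mm across), 18 mm above the panel's top when up (48 mm above the table)
- key_blue (a joint): travel of the blue key: 0 up, 0.006 m fully down at 5 N (starts to move at 1.5 N); springs back; counts as pressed beyond 0.004
- key_yellow_top (a point): centre of the top of the yellow key (32 mm across), 18 mm above the panel's top when up (48 mm above the table)
- key_yellow (a joint): travel of the yellow key: 0 up, 0.006 m fully down at 5 N (starts to move at 1.5 N); springs back; counts as pressed beyond 0.004
- key_green_top (a point): centre of the top of the green key (32 mm across), 18 mm above the panel's top when up (48 mm above the table)
- key_green (a joint): travel of the green key: 0 up, 0.006 m fully down at 5 N (starts to move at 1.5 N); springs back; counts as pressed beyond 0.004
- key_red_top (a point): centre of the top of the red key (32 mm across), 18 mm above the panel's top when up (48 mm above the table)
- key_red (a joint): travel of the red key: 0 up, 0.006 m fully down at 5 N (starts to move at 1.5 N); springs back; counts as pressed beyond 0.004
- tape: bystander, loose: orange tape roll (ring), 56 mm across, 22 mm high, lying flat; origin at its underside centre
- ink: bystander, loose: small ink bottle with red label, 48 mm across, 110 mm high, upright; origin at its underside centre
- jar: bystander, loose: amber glass jar, 60 mm across, 70 mm high; origin at its underside centre
- mug: bystander, loose: blue ceramic mug, 76 mm across, 85 mm high; origin at its underside centre
- scraper: bystander, loose: spatula-like scraper lying flat along its own x; origin at its underside centre
- driver: bystander, loose: screwdriver lying flat along its own x; origin at its underside centre
Not all that is in view belongs to the job. There is more than one size of the cap; the job needs the smallest.

How it is judged:
On the way, in this order (a step that is already met when the one before it is completed fails the run):
1. the blue key is pressed down alone, the cap still shut (value of joint key_blue above 0.004 m and value of joint each of key_yellow, key_green, key_red below 0.002 m and z of cap in the frame of tank below 0.096 m and angle between the x axis of cap and the x axis of tank, either way round below 0.4 rad), for 0.05 s.
2. the yellow key is pressed down alone, the cap still shut (value of joint key_yellow above 0.004 m and value of joint each of key_blue, key_green, key_red below 0.002 m and z of cap in the frame of tank below 0.096 m and angle between the x axis of cap and the x axis of tank, either way round below 0.4 rad), for 0.05 s.
3. the green key is pressed down alone, the cap still shut (value of joint key_green above 0.004 m and value of joint each of key_blue, key_yellow, key_red below 0.002 m and z of cap in the frame of tank below 0.096 m and angle between the x axis of cap and the x axis of tank, either way round below 0.4 rad), for 0.05 s.
4. the keys are up and the cap is turned loose on its neck, at least 40 degrees (angle between the x axis of cap and the x axis of tank, either way round above 0.7 rad and z of cap in the frame of tank below 0.096 m and horizontal distance between cap and neck below 0.005 m and value of joint each of key_blue, key_yellow, key_green, key_red below 0.002 m), for 0.1 s.
At the end, for the whole second after the job is handed in: the cap is off and held in the fingers (more than 2 N) at least 60 mm above where it sat, within 60 mm sideways of the neck, within 20 degrees of upright, still, not touching the tank, and all keys are up (z of cap in the frame of tank above 0.151 m and horizontal distance between cap and neck below 0.06 m and angle between cap's own z axis and vertical below 0.35 rad and contact force between the fingers and cap above 2 N and contact force between cap and tank below 0.1 N and linear speed of cap below 0.03 m/s and value of joint each of key_blue, key_yellow, key_green, key_red below 0.002 m); the arm keeps its last pose, push and grip.
It fails at once if the red key is pressed (value of joint key_red above 0.003 m).
It fails at once if two keys are down at once (value of joint each of key_blue, key_yellow above 0.003 m or value of joint each of key_blue, key_green above 0.003 m or value of joint each of key_blue, key_red above 0.003 m or value of joint each of key_yellow, key_green above 0.003 m or value of joint each of key_yellow, key_red above 0.003 m or value of joint each of key_green, key_red above 0.003 m).
It fails at once if a bystander is shifted by more than 4 cm (distance of any of tape, ink, jar, mug, scraper, driver from where it was at the start of the episode above 0.04 m).
It also fails if it takes over 61 s, if anything falls off the work surface, if the arm or the gripper's body presses on something with over 40 N, if the wrist force passes 120 N, or if a joint passes its speed limit or range.

## Robot

A 6-joint arm with a two-finger parallel gripper is mounted at the origin on the work surface. World frame = base frame: x ahead of the robot, y to its left, z up, the work surface at z = 0. Lengths are in m, angles in rad, forces in N, time in s.
With the tool pointing down it reaches from about 0.325 to 0.85 m from the base axis. Payload 15.5 kg.
Tool frame: the origin (TCP) lies midway between the tips of the shut fingers; the grasp point (between the pads) lies 19 mm behind it (env.grip_depth is the z of the grasp point in the tool frame, in m); z points along the fingers, y is the direction in which the jaws open and shut (so a half turn about z gives the same grasp; the last joint's range is limited). The gripper opens to 91 mm and grips with 3 to 60 N. Pads are 32 mm wide; open, the fingers measure 118 mm over their backs; the gripper's body (76 mm by 178 mm) begins 60 mm behind the grasp point.
Start: joints at [-1.425, 0.494, 1.345, -0, 1.302, -0.096], TCP at [0.15, -0.607, 0.214] pointing down, gripper open.
Joint ranges: [-2.91, 2.91], [-0.82, 2.16], [0.22, 2.67], [-1.22, 4.37], [0.12, 2.79], [-3.08, 3.08]. Speed limits (rad/s): [1.89, 1.89, 2.57, 3.01, 3.01, 3.01].

## Interface

Orientations are given as a 3x3 rotation matrix whose columns are the frame's x, y, z axes.
In Python, from rig import env, imaging gives the robot as it stands. The module is installed in compiled form; this text tells all that it offers.
- The arm moves only by the tool arm_command, never from a script. Its argument "plan" is a list that holds one entry, the list of rows, each a list of 5 numbers: the gripper command: -1 is fully open, 1 is shut, values between are in proportion, then the shift along the tool's x, y, z in mm, then the turn about the tool's z in rad. A call has 1 to 5 rows; each row is the pose to reach, as a shift and turn from the pose measured when the call began, along the tool's axes at that moment; what a row does not reach only later rows make up. A row lasts 1/12 s, in which the tool goes at most 41.7 mm and 7.16 degrees, less where a joint would pass 70% of its speed; a pose out of reach is approached as far as the arm can. A call with a gripper value outside its range is refused whole. The fingers move at their own pace and stop on an object; "grip_force" is the grip in N (left out, the last holds). Time passes only in rows, so rows that repeat a pose let the fingers close. It gives the time, the measured TCP pose, the force and the opening at its end, in the units of the state.
- env.sense(): the state, without advancing time (a new reading comes with each control period).
- imaging.get_image(name): name is "scene" or "side" or "wrist"; returns a dict with "img" (480x640x3 uint8, blue, green, red), "mtx" (3x3 intrinsics, pixels), "R" (3x3) and "t" (3): a world point X has camera coordinates R X + t. Camera axes: x right, y down, z forward; pixel columns grow to the right and rows downward; lengths in m; the calibration is good to about 2 mm. A picture is of the moment at which its call begins. There is no depth.
- env.sign_off(): hands the job in, once; it reports no verdict.
The state is a dict: "time_s": time; "qpos": joint angles; "joint_vel": joint speeds; "effort": joint torques, N m; "tcp_pos": TCP position; "orientation": TCP orientation; "force": force on the tool from outside, world axes, zero at the start; "ft_torque": the same for the moment, N m; "finger_gap": finger opening in m.
Only numpy, scipy, OpenCV 4.12 (cv2) and the standard library are available. Lean on these libraries where they do the work, as an engineer would, in place of code of your own. Each camera call takes 0.05 s, during which the arm holds its last target.

## Working session

There is one attempt and no reset: what is moved stays moved. The work goes in short steps, Python scripts to look and compute and a tool call to move; the robot and the scene stay as the last step left them, time stands still between calls to the robot, and variables do not carry over. Pictures are saved under pics/ and viewed, and the job is handed in when it is done.

Besides the shell and the picture viewer there is one more tool, called after "Emit:" by a JSON object that holds its "op" and its "data". arm_command: Moves the arm, as the interface text tells. Its arguments: {"type":"object","properties":{"plan":{"type":"array"},"grip_force":{"type":"number"}},"required":["plan"]}

```bash
mkdir -p pics; python3 - <<'E'
from rig import env, imaging
import cv2
s=env.sense();print(s)
print(env.grip_depth)
for n in("scene","side","wrist"):
    d=imaging.get_image(n);cv2.imwrite(f"pics/{n}0.png",d["img"]);print(n,d["mtx"].tolist(),d["R"].tolist(),d["t"])
E
```

```text
{'time_s': 0.0, 'qpos': array([-1.42446493e+00,  4.94198268e-01,  1.34609175e+00, -1.45091784e-05,
        1.30250127e+00, -9.55164589e-02]), 'joint_vel': array([ 0.00048538, -0.00162709, -0.00106723, -0.00223476,  0.00087549,
        0.00113493]), 'effort': array([ 6.58773977e-03, -8.78814483e+01, -3.81850255e+01,  7.10782735e-02,
        5.34132379e-02, -1.06888617e-04]), 'tcp_pos': array([ 0.14962124, -0.60645551,  0.21334223]), 'orientation': array([[ 9.70896162e-01,  2.39500747e-01, -1.88613575e-04],
       [ 2.39500800e-01, -9.70895445e-01,  1.18378721e-03],
       [ 1.00393859e-04, -1.19450756e-03, -9.99999282e-01]]), 'force': array([-0.49614402,  0.06153899,  0.46133597]), 'ft_torque': array([-0.01835753,  0.03455777, -0.01219598]), 'finger_gap': 0.0913874195701786}
-0.0188
scene [[590.9832358878531, 0.0, 317.0256824699329], [0.0, 590.9832358878531, 244.77341008709413], [0.0, 0.0, 1.0]] [[0.3156047873912129, 0.9488903027012847, -0.0009008968929456627], [0.7500463136223872, -0.2500497915006301, -0.6122953774053499], [-0.5812264150890043, 0.1925676380131301, -0.7906285848569029]] [-0.17506814 -0.30326913  1.52539509]
side [[560.3545391378656, 0.0, 322.0226794894268], [0.0, 560.3545391378656, 248.90963901758045], [0.0, 0.0, 1.0]] [[0.9994929180109582, -0.03183754273145716, -0.0005269902869808998], [-0.02121313861236005, -0.6534302601781599, -0.7566894328809639], [0.023746780753456473, 0.756316908416257, -0.6537742916691681]] [-0.53142065  0.11543568  1.30688066]
wrist [[379.7199771154992, 0.0, 319.77681752129325], [0.0, 379.7199771154992, 241.65326544892247], [0.0, 0.0, 1.0]] [[0.24047368614096645, -0.9706551668853151, -0.0009763568105151907], [-0.9315486687384811, -0.23106770496304876, 0.280757535063045], [-0.2727443565783598, -0.06660527548141276, -0.9597782312767391]] [-0.62556734 -0.03358795  0.39035013]
```

View pics/scene0.png

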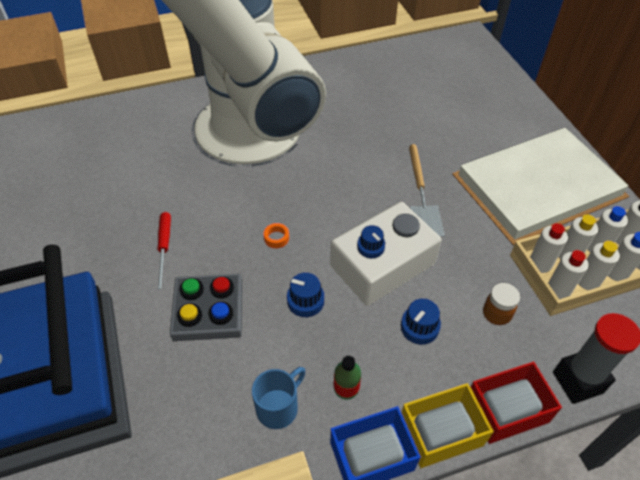

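View pics/side0.png

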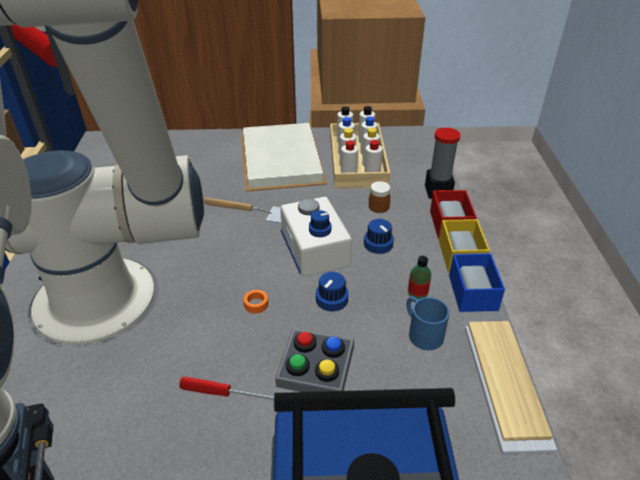

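View pics/wrist0.png

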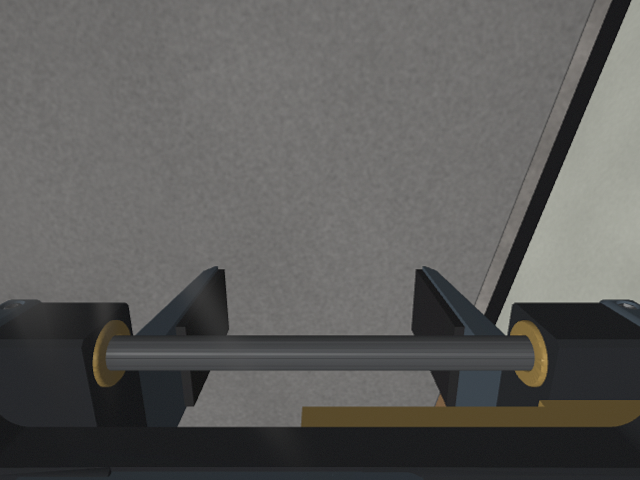

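The scene view shows the tank with its cap at (372,240). The keys are green (191,287), red (221,286), yellow (188,313) and blue (220,312). Two larger blue caps stand loose on the table at (305,293) and (421,320). Next I'll measure positions.

```bash
cat > h.py <<'E'
import cv2,numpy as np
from rig import env,imaging
def ray(d,u,v):
    r=d["R"].T@np.linalg.inv(d["mtx"])@np.array([u,v,1.0]);c=-d["R"].T@d["t"];return c,r
def plane(d,u,v,z):
    c,r=ray(d,u,v);return c+r*(z-c[2])/r[2]
def tri(d1,p1,d2,p2):
    c1,r1=ray(d1,*p1);c2,r2=ray(d2,*p2)
    A=np.stack([r1,-r2],1);k=np.linalg.lstsq(A,c2-c1,rcond=None)[0]
    a=c1+k[0]*r1;b=c2+k[1]*r2;return (a+b)/2,np.linalg.norm(a-b)
def proj(d,X):
    p=d["mtx"]@(d["R"]@np.asarray(X,float)+d["t"]);return p[:2]/p[2]
E
python3 - <<'E'
from h import *
D={n:imaging.get_image(n) for n in("scene","side")}
seeds={"scene":dict(green=(191,287),red=(221,286),yellow=(188,313),blue=(220,312)),"side":dict(red=(305,340),blue=(334,345),green=(298,363),yellow=(327,368))}
for n,d in D.items():
    hsv=cv2.cvtColor(d["img"],cv2.COLOR_BGR2HSV)
    for k,(u,v) in seeds[n].items():
        h=int(hsv[v,u,0]);w=np.zeros(hsv.shape[:2],np.uint8);w[v-18:v+18,u-18:u+18]=1
        dh=np.abs((hsv[...,0].astype(int)-h+90)%180-90)
        m=((dh<10)&(hsv[...,1]>130)&(hsv[...,2]>160)).astype(np.uint8)*w
        M=cv2.moments(m,True)
        if M["m00"]==0: print(n,k,"none",hsv[v,u]);continue
        c=(M["m10"]/M["m00"],M["m01"]/M["m00"]);x,y,ww,hh=cv2.boundingRect(m)
        print(n,k,hsv[v,u],np.round(c,1),(x,y,ww,hh),M["m00"],np.round(plane(d,*c,.048),4))
a=cv2.resize(D["scene"]["img"][200:360,150:450],None,fx=2.6,fy=2.6,interpolation=2);cv2.imwrite("pics/sc1.png",a)
a=cv2.resize(D["side"]["img"][180:400,240:420],None,fx=2.7,fy=2.7,interpolation=2);cv2.imwrite("pics/sd1.png",a)
E
```

```text
scene green none [ 69 201 142]
scene red [  1 233 164] [221.2 282.9] (215, 278, 13, 10) 104.0 [ 0.4853 -0.177   0.048 ]
scene yellow [ 25 229 203] [188.4 311. ] (181, 305, 16, 13) 170.0 [ 0.529 -0.251  0.048]
scene blue [111 225 180] [220.  309.1] (213, 303, 15, 13) 144.0 [ 0.544  -0.1926  0.048 ]
side red [  1 208 180] [304.4 336.6] (298, 332, 14, 10) 110.0 [ 0.4899 -0.1718  0.048 ]
side blue [110 203 200] [332.9 342. ] (326, 337, 15, 11) 125.0 [ 0.548  -0.1882  0.048 ]
side green [ 68 173 153] [296.7 358. ] (291, 355, 13, 7) 62.0 [ 0.4741 -0.2265  0.048 ]
side yellow [ 25 188 220] [326.6 365.4] (319, 359, 16, 13) 152.0 [ 0.5329 -0.2467  0.048 ]
```

View pics/sc1.png

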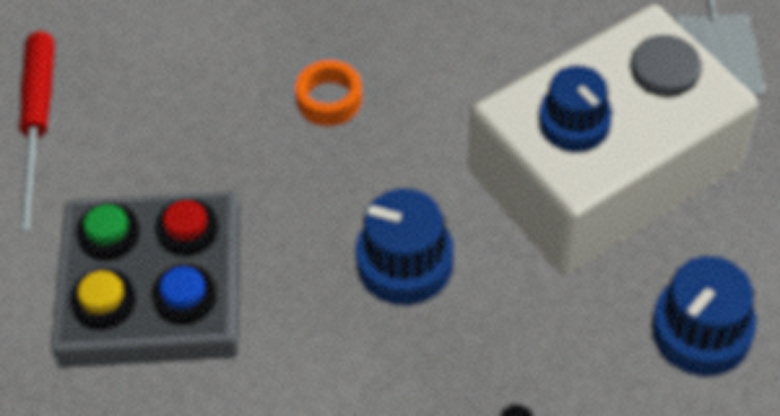

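View pics/sd1.png

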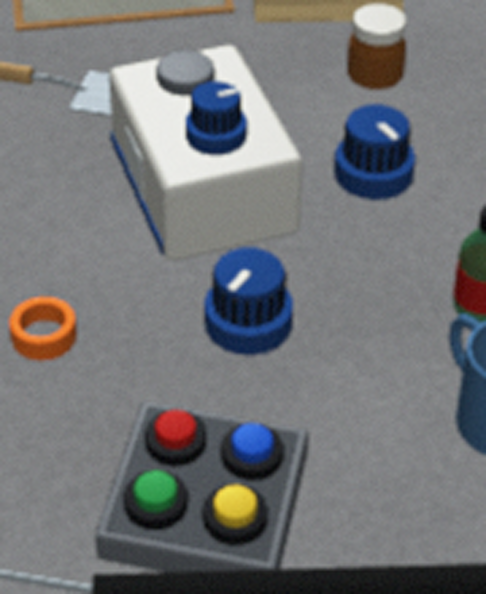

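```bash
python3 - <<'E'
from h import *
D={n:imaging.get_image(n) for n in("scene","side")}
s,d=D["scene"],D["side"]
for nm,a,b in [("h_far",(62,388),(455,397)),("h_near",(53,250),(275,400)),("boxtop corner",(93,275),(275,400))]:
    X,e=tri(s,a,d,b);print(nm,np.round(X,3),round(e,3))
# keys triangulated
K=dict(red=((221.2,282.9),(304.4,336.6)),yellow=((188.4,311),(326.6,365.4)),blue=((220,309.1),(332.9,342)))
for k,(a,b) in K.items():
    X,e=tri(s,a,d,b);print(k,np.round(X,4),round(e,4))
# cap masks
for n,im,box in(("scene",s,(350,218,395,262)),("side",d,(302,203,338,240))):
    x0,y0,x1,y1=box
    hsv=cv2.cvtColor(im["img"],cv2.COLOR_BGR2HSV)
    m=((np.abs(hsv[...,0].astype(int)-112)<12)&(hsv[...,1]>120)).astype(np.uint8);w=np.zeros_like(m);w[y0:y1,x0:x1]=1;m*=w
    c,_=cv2.findContours(m,0,1);c=max(c,key=cv2.contourArea);print(n,cv2.boundingRect(c),cv2.contourArea(c))
    ys,xs=np.nonzero(m)
    # skirt extents -> center col; lowest row etc.
    for r in range(ys.min(),ys.max()+1): print(r,xs[ys==r].min(),xs[ys==r].max(),end="; ")
    print()
    cr=cv2.resize(im["img"][y0-20:y1+30,x0-60:x1+80],None,fx=4.2,fy=4.2,interpolation=2);cv2.imwrite(f"pics/cap_{n}.png",cr);print(x0-60,y0-20,cr.shape)
E
```

```text
h_far [ 0.716 -0.441  0.221] 0.006
h_near [ 0.447 -0.439  0.218] 0.001
boxtop corner [ 0.448 -0.392  0.138] 0.019
red [ 0.4898 -0.1772  0.0544] 0.0002
yellow [ 0.5326 -0.2507  0.0534] 0.0002
blue [ 0.5476 -0.1927  0.0536] 0.0002
scene (358, 226, 27, 32) 609.0
226 369 374; 227 366 377; 228 365 378; 229 364 379; 230 363 380; 231 363 381; 232 362 381; 233 362 382; 234 362 382; 235 362 382; 236 361 382; 237 360 382; 238 360 382; 239 359 382; 240 359 383; 241 358 383; 242 358 383; 243 358 384; 244 358 383; 245 358 383; 246 358 383; 247 358 383; 248 359 383; 249 359 383; 250 359 382; 251 360 382; 252 361 381; 253 362 381; 254 363 379; 255 364 378; 256 366 376; 257 370 371; 
290 198 (395, 777, 3)
side (309, 210, 22, 27) 394.0
210 316 318; 211 313 323; 212 312 324; 213 311 320; 214 311 319; 215 311 327; 216 311 328; 217 312 328; 218 312 327; 219 312 327; 220 312 327; 221 312 327; 222 310 329; 223 310 330; 224 309 330; 225 309 330; 226 309 330; 227 309 330; 228 310 330; 229 310 330; 230 310 329; 231 310 329; 232 311 329; 233 311 328; 234 312 327; 235 314 325; 236 318 322; 
242 183 (365, 739, 3)
```

```bash
python3 - <<'E'
import cv2,numpy as np
a=cv2.imread("pics/cap_scene.png");b=cv2.imread("pics/cap_side.png");print(a.shape,b.shape)
w=max(a.shape[1],b.shape[1]);f=lambda i:cv2.copyMakeBorder(i,0,0,0,w-i.shape[1],0)
o=np.vstack([f(a),f(b)]);print(o.shape);cv2.imwrite("pics/caps.png",cv2.resize(o,None,fx=.75,fy=.75))
E
```

```text
(395, 777, 3) (365, 739, 3)
(760, 777, 3)
```

View pics/caps.png

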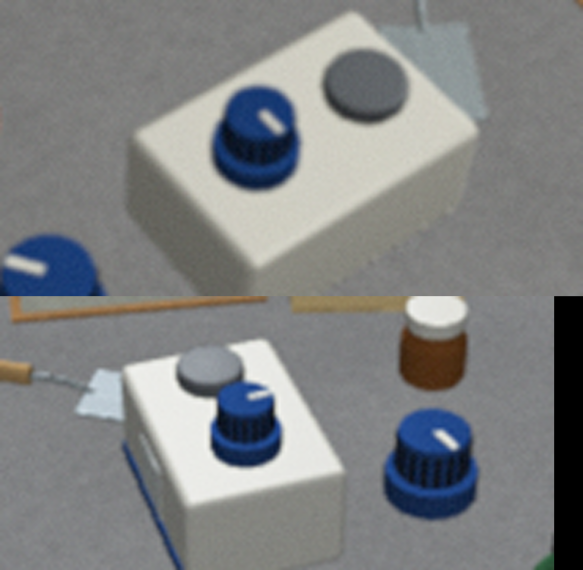

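```bash
python3 - <<'E'
from h import *
s=imaging.get_image("scene");d=imaging.get_image("side")
S=lambda p:(p[0]/3.15+290,p[1]/3.15+198); T=lambda p:(p[0]/3.15+242,(p[1]-296)/3.15+183)
a,b=S((258,112)),T((246,395))
print("cap",plane(s,*a,.137),plane(d,*b,.137),tri(s,a,d,b))
A=[plane(s,*S(p),.09) for p in((135,137),(352,12),(478,130),(258,262))]
B=[plane(d,*T(p),.09) for p in((188,502),(125,368),(268,340),(343,472))]
for C in(A,B):
    C=np.array(C);print(np.round(C,4).tolist(),"sides",[round(float(np.linalg.norm(C[i]-C[i-1])),3) for i in range(4)],"c",C.mean(0))
    y=(C[1]-C[0])+(C[2]-C[3]); y/=np.linalg.norm(y); x=np.array([y[1],-y[0],0]);
    x2=(C[3]-C[0])+(C[2]-C[1]);
    print("yaw x from y",np.degrees(np.arctan2(x[1],x[0])),"from x", np.degrees(np.arctan2(x2[1],x2[0])),"neck",C.mean(0)-.04*y)
for f,p,q in((lambda p:plane(s,*S(p),.137),(262,112),(282,132)),(lambda p:plane(d,*T(p),.137),(249,397),(272,392))):
    v=f(q)-f(p);print("stripe",np.degrees(np.arctan2(v[1],v[0])))
E
```

```text
cap [0.52752578 0.12010696 0.137     ] [0.53120168 0.12553103 0.137     ] (array([0.53113827, 0.11832476, 0.14228119]), np.float64(0.0004244197902340335))
[[0.4876, 0.0557, 0.09], [0.4333, 0.2288, 0.09], [0.5513, 0.2647, 0.09], [0.6015, 0.0944, 0.09]] sides [0.12, 0.181, 0.123, 0.178] c [0.51843318 0.16091214 0.09      ]
yaw x from y 16.932186193973255 from x 17.82487845925165 neck [0.53008276 0.12264613 0.09      ]
[[0.4862, 0.0585, 0.09], [0.436, 0.2264, 0.09], [0.5532, 0.2614, 0.09], [0.6031, 0.0893, 0.09]] sides [0.121, 0.175, 0.122, 0.179] c [0.51964804 0.15890147 0.09      ]
yaw x from y 16.413440486820836 from x 15.71731754444556 neck [0.5309507  0.12053156 0.09      ]
stripe 17.37078003874193
stripe 17.821513572211163
```

```bash
cat >> h.py <<'E'
def go(x,y,z,yaw=None):
    s=env.sense();R=s["orientation"];p=R.T@(np.array([x,y,z])-s["tcp_pos"])*1000
    y0=np.arctan2(R[1,0],R[0,0]);t=0 if yaw is None else -(((np.radians(yaw)-y0)+np.pi/2)%np.pi-np.pi/2)
    print("shift mm",np.round(p,1),"turn",round(float(t),3),"yaw",round(float(np.degrees(y0)),1),"tcp",np.round(s["tcp_pos"],4),"F",np.round(s["force"],1),"t",s["time_s"],"gap",s["finger_gap"],"q6",round(s["qpos"][5],2))
E
python3 -c "
from h import *
go(.547,-.191,.08)"
```

```text
shift mm [ 485.3 -308.6  133.9] turn 0.0 yaw 13.9 tcp [ 0.1496 -0.6068  0.2139] F [ 1.  -0.3 -0.8] t 0.45 gap 0.09136163959995258 q6 -0.1
```

Emit:
{"op": "arm_command", "data": {"plan": [[[1,35,-22,0,0],[1,70,-44,0,0],[1,105,-66,0,0],[1,140,-88,0,0],[1,175,-110,0,0]]], "grip_force": 20}}

```text
time_s: 0.87
tcp_pos: [0.2942, -0.4566, 0.214]
orientation: [[0.971, 0.239, 0.0], [0.239, -0.971, -0.0], [0.0, 0.0, -1.0]]
force: [0.1, -1.0, -0.4]
finger_gap: 0.0607
```

Emit:
{"op": "arm_command", "data": {"plan": [[[1,35,-22,0,0],[1,70,-44,0,0],[1,105,-66,0,0],[1,140,-88,0,0],[1,175,-110,0,0]]]}}

```text
time_s: 1.28
tcp_pos: [0.4389, -0.3063, 0.2142]
orientation: [[0.971, 0.239, 0.0], [0.239, -0.971, -0.0], [0.0, 0.0, -1.0]]
force: [0.1, -1.7, -0.4]
finger_gap: 0.0273
```

```bash
python3 -c "
from h import *
go(.547,-.191,.08)"
```

```text
shift mm [132.5 -86.2 134.2] turn 0.0 yaw 13.8 tcp [ 0.4389 -0.3063  0.2142] F [ 0.1 -1.7 -0.4] t 1.2833 gap 0.027261211936580414 q6 0.61
```

Emit:
{"op": "arm_command", "data": {"plan": [[[1,35,-22,10,0],[1,70,-44,30,0],[1,100,-66,55,0],[1,132,-86,75,0],[1,132,-86,75,0]]]}}

```text
time_s: 1.7
tcp_pos: [0.5481, -0.1872, 0.1364]
orientation: [[0.97, 0.241, -0.002], [0.241, -0.97, 0.002], [-0.001, -0.002, -1.0]]
force: [-1.8, 0.7, -0.6]
finger_gap: 0.0006
```

```bash
python3 -c "
from h import *
for n in('wrist','side'):
    d=imaging.get_image(n)
    if n=='wrist': cv2.imwrite('pics/w1.png',d['img']);print([(k,np.round(proj(d,(x,y,.048)))) for k,x,y in(('b',.547,-.191),('y',.531,-.249),('r',.488,-.175),('g',.472,-.2325))])
    else: cv2.imwrite('pics/s1.png',cv2.resize(d['img'][220:440,200:460],None,fx=3,fy=2.7))
go(.547,-.191,.055)"
```

```text
[('b', array([323., 247.])), ('y', array([395., 286.])), ('r', array([283., 315.])), ('g', array([352., 350.]))]
shift mm [-0.3  1.6 82.9] turn 0.0 yaw 14.0 tcp [ 0.547  -0.1895  0.1379] F [0.4 0.5 0.2] t 1.8 gap 0.000575497731403771 q6 0.89
```

View pics/w1.png

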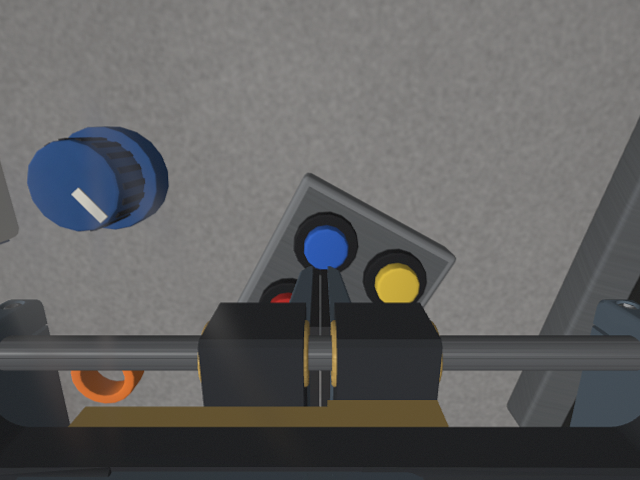

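View pics/s1.png

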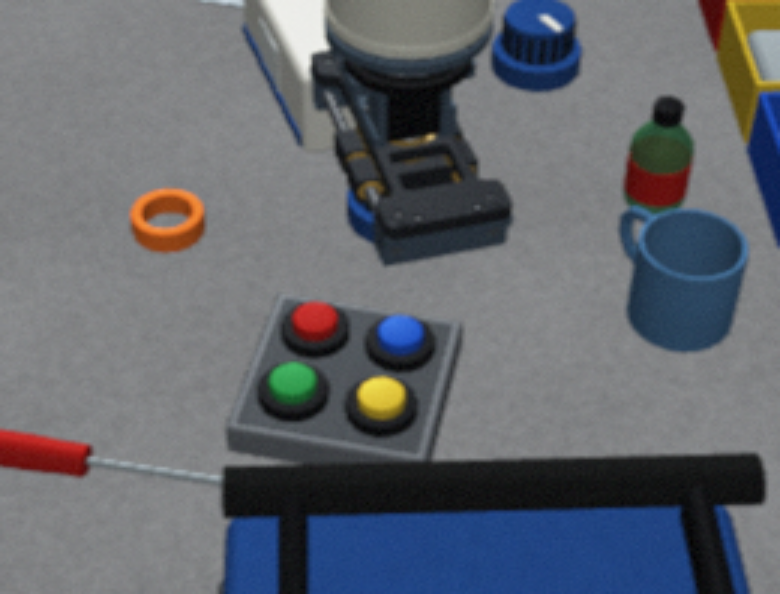

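Wrist view: blue key at (325,246) and yellow at (397,285), within 2 px (under 1 mm) of my predictions. I'll press blue next.

Emit:
{"op": "arm_command", "data": {"plan": [[[1,0,2,35,0],[1,0,2,70,0],[1,0,2,83,0],[1,0,2,88,0],[1,0,2,88,0]]]}}

```text
time_s: 2.22
tcp_pos: [0.5464, -0.1921, 0.0498]
orientation: [[0.971, 0.241, -0.003], [0.241, -0.971, 0.001], [-0.002, -0.002, -1.0]]
force: [-2.6, 0.3, 3.1]
finger_gap: 0.0004
```

```bash
python3 -c "
from h import *
go(.547,-.191,.042)"
```

```text
shift mm [ 0.8 -0.9  7.8] turn 0.0 yaw 13.9 tcp [ 0.5464 -0.1921  0.0498] F [-2.6  0.3  3.1] t 2.2167 gap 0.00041587117357873554 q6 0.89
```

Emit:
{"op": "arm_command", "data": {"plan": [[[1,0,-1,3,0],[1,0,-1,6,0],[1,0,-1,8,0],[1,0,-1,8,0],[1,0,-1,8,0]]]}}

```text
time_s: 2.63
tcp_pos: [0.5471, -0.1923, 0.0456]
orientation: [[0.971, 0.241, 0.001], [0.241, -0.971, -0.001], [0.0, 0.002, -1.0]]
force: [-13.0, 0.9, 50.4]
finger_gap: 0.0002
```

Emit:
{"op": "arm_command", "data": {"plan": [[[1,0,0,-10,0],[1,0,0,-25,0],[1,0,0,-35,0],[1,0,0,-35,0]]]}}

```text
time_s: 2.97
tcp_pos: [0.5485, -0.193, 0.0833]
orientation: [[0.971, 0.241, 0.005], [0.241, -0.971, -0.003], [0.004, 0.005, -1.0]]
force: [1.1, -0.7, 0.7]
finger_gap: 0.0005
```

```bash
python3 -c "
from h import *
go(.5315,-.249,.056)"
```

```text
shift mm [-30.1  50.1  27.4] turn 0.0 yaw 13.9 tcp [ 0.5485 -0.193   0.0833] F [ 1.1 -0.7  0.7] t 2.9667 gap 0.0005056322802704893 q6 0.89
```

Emit:
{"op": "arm_command", "data": {"plan": [[[1,-15,25,0,0],[1,-30,50,0,0],[1,-30,50,10,0],[1,-30,50,26,0],[1,-30,50,26,0]]]}}

```text
time_s: 3.38
tcp_pos: [0.5302, -0.2486, 0.0549]
orientation: [[0.971, 0.24, 0.002], [0.24, -0.971, -0.002], [0.002, 0.002, -1.0]]
force: [-1.0, -0.4, -1.7]
finger_gap: 0.0004
```

```bash
python3 -c "
from h import *
go(.5315,-.249,.0453)"
```

```text
shift mm [1.1 0.7 9.6] turn 0.0 yaw 13.9 tcp [ 0.5302 -0.2486  0.0549] F [-1.  -0.4 -1.7] t 3.3833 gap 0.00040949649119235705 q6 0.79
```

Emit:
{"op": "arm_command", "data": {"plan": [[[1,1,0,4,0],[1,1,0,8,0],[1,1,0,10,0],[1,1,0,10,0],[1,1,0,10,0]]]}}

```text
time_s: 3.8
tcp_pos: [0.5313, -0.2482, 0.0461]
orientation: [[0.971, 0.241, 0.003], [0.241, -0.971, -0.002], [0.002, 0.003, -1.0]]
force: [-7.2, 0.6, 18.8]
finger_gap: 0.0003
```

Emit:
{"op": "arm_command", "data": {"plan": [[[1,0,0,-10,0],[1,0,0,-25,0],[1,0,0,-35,0],[1,0,0,-35,0]]]}}

```text
time_s: 4.13
tcp_pos: [0.5324, -0.2486, 0.0833]
orientation: [[0.971, 0.241, 0.006], [0.241, -0.971, -0.004], [0.005, 0.005, -1.0]]
force: [0.9, -0.8, 0.4]
finger_gap: 0.0006
```

```bash
python3 -c "
from h import *
go(.473,-.2325,.055)"
```

```text
shift mm [-54.  -30.1  27.9] turn 0.0 yaw 13.9 tcp [ 0.5324 -0.2486  0.0833] F [ 0.9 -0.8  0.4] t 4.1333 gap 0.0006239283526667947 q6 0.79
```

Emit:
{"op": "arm_command", "data": {"plan": [[[1,-27,-15,0,0],[1,-54,-30,0,0],[1,-54,-30,10,0],[1,-54,-30,27,0],[1,-54,-30,27,0]]]}}

```text
time_s: 4.55
tcp_pos: [0.4717, -0.2318, 0.0539]
orientation: [[0.971, 0.241, 0.003], [0.241, -0.971, -0.003], [0.003, 0.003, -1.0]]
force: [-1.0, 0.6, 0.6]
finger_gap: 0.0006
```

```bash
python3 -c "
from h import *
go(.473,-.2325,.0450)"
```

```text
shift mm [1.1 1.  8.9] turn 0.0 yaw 13.9 tcp [ 0.4717 -0.2318  0.0539] F [-1.   0.6  0.6] t 4.55 gap 0.0005649936814193814 q6 0.76
```

Emit:
{"op": "arm_command", "data": {"plan": [[[1,1,1,4,0],[1,1,1,8,0],[1,1,1,9,0],[1,1,1,9,0],[1,1,1,9,0]]]}}

```text
time_s: 4.97
tcp_pos: [0.4731, -0.2325, 0.046]
orientation: [[0.97, 0.241, 0.004], [0.241, -0.97, -0.003], [0.003, 0.004, -1.0]]
force: [-6.5, 2.6, 24.5]
finger_gap: 0.0002
```

```bash
python3 -c "
from h import *
d=imaging.get_image('side');cv2.imwrite('pics/s2.png',cv2.resize(d['img'][220:440,200:460],None,fx=3,fy=2.7));go(.473,-.2325,.045)"
```

```text
shift mm [-0.1  0.   1. ] turn 0.0 yaw 14.0 tcp [ 0.4731 -0.2325  0.046 ] F [-6.8  3.4 24.6] t 5.0167 gap 0.0005704737353958717 q6 0.76
```

View pics/s2.png

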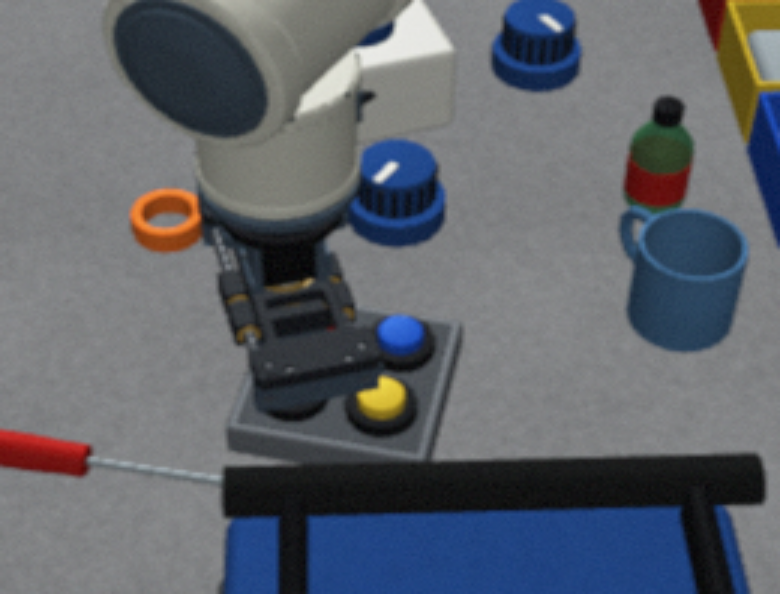

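Side view: the finger is on green, and blue and yellow are up. Force was 24 N, so green was bottomed. Now I'll lift and go to the cap.

Emit:
{"op": "arm_command", "data": {"plan": [[[-1,0,0,-20,0],[-1,0,0,-60,0],[-1,0,0,-100,0],[-1,0,0,-140,0],[-1,0,0,-170,0]]]}}

```text
time_s: 5.43
tcp_pos: [0.4732, -0.2322, 0.2195]
orientation: [[0.97, 0.241, 0.006], [0.241, -0.97, -0.004], [0.005, 0.006, -1.0]]
force: [1.3, -0.6, 1.0]
finger_gap: 0.0309
```

```bash
python3 -c "
from h import *
go(.53,.1215,.21,65)"
```

```text
shift mm [ 140.5 -329.6    8.3] turn -0.891 yaw 14.0 tcp [ 0.4732 -0.2322  0.2195] F [ 1.3 -0.6  1. ] t 5.4333 gap 0.030897138782614728 q6 0.76
```

Emit:
{"op": "arm_command", "data": {"plan": [[[-1,14,-33,0,-0.1],[-1,28,-66,0,-0.2],[-1,42,-99,0,-0.3],[-1,56,-132,0,-0.4],[-1,70,-165,0,-0.5]]]}}

```text
time_s: 5.85
tcp_pos: [0.5016, -0.0536, 0.2194]
orientation: [[0.733, 0.68, 0.007], [0.681, -0.733, -0.005], [0.002, 0.008, -1.0]]
force: [1.1, -0.4, 0.1]
finger_gap: 0.0641
```

```bash
python3 -c "
from h import *
go(.53,.1215,.21,65)"
```

```text
shift mm [ 140.  -109.1    8.8] turn -0.386 yaw 42.9 tcp [ 0.5016 -0.0536  0.2194] F [ 1.1 -0.4  0.1] t 5.85 gap 0.06410522058988621 q6 0.6
```

Emit:
{"op": "arm_command", "data": {"plan": [[[-1,28,-22,0,-0.1],[-1,56,-44,0,-0.2],[-1,84,-66,0,-0.3],[-1,112,-88,0,-0.386],[-1,140,-109,5,-0.386]]]}}

```text
time_s: 6.27
tcp_pos: [0.5307, 0.1236, 0.2148]
orientation: [[0.417, 0.909, 0.009], [0.909, -0.417, -0.004], [-0.0, 0.01, -1.0]]
force: [1.1, -1.1, -0.3]
finger_gap: 0.0909
```

Emit:
{"op": "arm_command", "data": {"plan": [[[-1,0,0,0,0],[-1,0,0,0,0]]]}}

```text
time_s: 6.43
tcp_pos: [0.5309, 0.1255, 0.2148]
orientation: [[0.414, 0.91, 0.009], [0.91, -0.414, -0.004], [0.0, 0.01, -1.0]]
force: [-0.2, 0.1, 0.6]
finger_gap: 0.0913
```

```bash
python3 -c "
from h import *
d=imaging.get_image('wrist');cv2.imwrite('pics/w2.png',d['img'])
for z in(.091,.109,.137): print(z,np.round(proj(d,(.53,.1215,z)),1))
g=d['mtx'][0,0]
print(d['R'].tolist(),d['t'])
go(.53,.1215,.14,65)"
```

```text
0.091 [319.8 236.7]
0.109 [320.1 243.1]
0.137 [320.6 254.7]
[[0.9107990132506282, -0.4127159526281858, 0.010521402372945712], [-0.39880744011041364, -0.872943304770284, 0.280931686303478], [-0.10676040077792534, -0.2600683162227685, -0.9596700931688933]] [-0.43348133  0.28787626  0.48050002]
shift mm [-2.7 -0.4 74.8] turn 0.008 yaw 65.5 tcp [0.5308 0.1242 0.2148] F [-0.1 -0.4  0.9] t 6.4833 gap 0.09128378679366185 q6 0.55
```

View pics/w2.png

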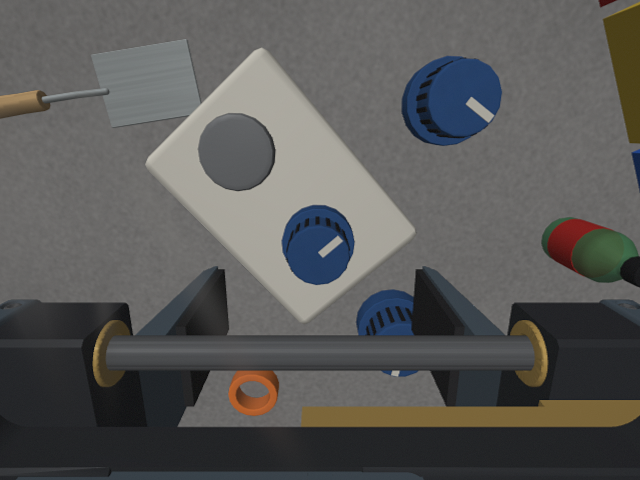

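Wrist view: the tank cap's top disc is near (319,251), clearly smaller than the loose caps at (452,100) and (395,330). I'll refine that centre.

```bash
python3 - <<'E'
from h import *
im=imaging.get_image('wrist');d=im
hsv=cv2.cvtColor(im['img'],cv2.COLOR_BGR2HSV)
w=np.zeros(hsv.shape[:2],np.uint8);w[195:295,270:365]=1
m=((np.abs(hsv[...,0].astype(int)-110)<12)&(hsv[...,1]>100)).astype(np.uint8)*w
c,_=cv2.findContours(m,0,1);c=max(c,key=cv2.contourArea);print(cv2.boundingRect(c))
ys,xs=np.nonzero(m)
for r in range(ys.min(),ys.max()+1,4):print(r,xs[ys==r].min(),xs[ys==r].max(),end='; ')
# bottom half of top disc contour -> circle fit
p=c[:,0,:].astype(float);p=p[p[:,1]>255]
A=np.c_[2*p,np.ones(len(p))];s=np.linalg.lstsq(A,(p**2).sum(1),rcond=None)[0];r=np.sqrt(s[2]+s[0]**2+s[1]**2)
print('disc',s[:2],r,plane(d,s[0],s[1],.137))
q=c[:,0,:].astype(float);q=q[q[:,1]<238]
A=np.c_[2*q,np.ones(len(q))];s=np.linalg.lstsq(A,(q**2).sum(1),rcond=None)[0];print('skirt',s[:2],np.sqrt(s[2]+s[0]**2+s[1]**2),plane(d,s[0],s[1],.109))
crop=cv2.resize(im['img'][180:310,240:400],None,fx=4,fy=4,interpolation=2);cv2.imwrite('pics/w2c.png',crop)
go(.53,.1215,.14)
E
```

```text
(282, 204, 72, 79)
204 310 325; 208 300 335; 212 294 340; 216 291 344; 220 288 346; 224 286 349; 228 284 350; 232 283 351; 236 282 352; 240 282 353; 244 282 352; 248 283 352; 252 283 351; 256 285 349; 260 288 347; 264 289 345; 268 291 343; 272 294 340; 276 299 335; 280 306 328; disc [317.19685569 250.21838745] 31.417210651674058 [0.52905776 0.12399102 0.137     ]
skirt [317.20270208 238.33171112] 34.63129859924676 [0.52937843 0.12441323 0.109     ]
shift mm [-1.9 -0.7 74.9] turn 0.0 yaw 65.4 tcp [0.5307 0.1233 0.2149] F [-0.6 -0.2  1. ] t 6.5333 gap 0.09123086711667158 q6 0.55
```

View pics/w2c.png

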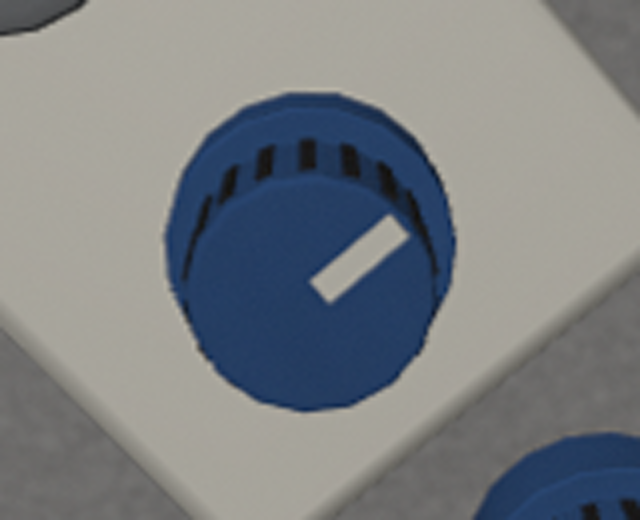

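```bash
python3 -c "
from h import *
go(.5295,.1235,.117)"
```

```text
shift mm [-0.3 -2.2 97.9] turn 0.0 yaw 65.4 tcp [0.5307 0.1233 0.2149] F [-0.6 -0.2  1. ] t 6.5333 gap 0.09123086711667158 q6 0.55
```

Emit:
{"op": "arm_command", "data": {"plan": [[[-1,0,1,25,0],[-1,0,1,55,0],[-1,0,1,80,0],[-1,0,1,97,0],[-1,0,1,97,0]]]}}

```text
time_s: 6.95
tcp_pos: [0.5307, 0.1208, 0.1151]
orientation: [[0.418, 0.908, 0.004], [0.908, -0.418, -0.005], [-0.003, 0.006, -1.0]]
force: [-0.6, -0.2, 0.5]
finger_gap: 0.0914
```

```bash
python3 -c "
from h import *
go(.5295,.1235,.117)
d=imaging.get_image('wrist');cv2.imwrite('pics/w3.png',d['img'])"
```

```text
shift mm [ 2.  -2.2 -1.9] turn 0.0 yaw 65.3 tcp [0.5307 0.1208 0.1151] F [-0.6 -0.2  0.5] t 6.95 gap 0.09137066951038138 q6 0.55
```

View pics/w3.png

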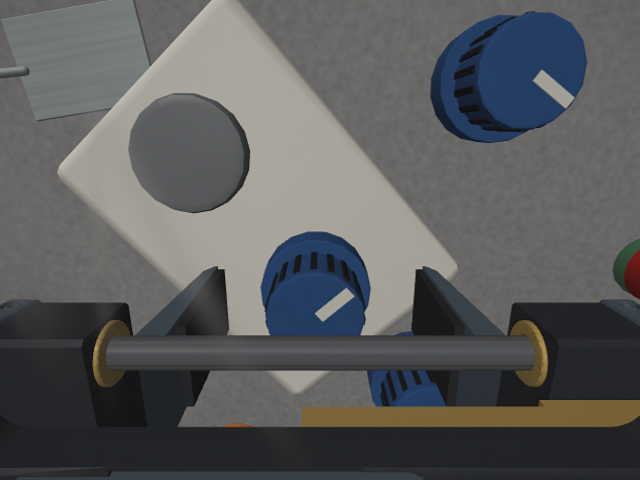

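Emit:
{"op": "arm_command", "data": {"plan": [[[-1,2,-2,-2,0],[0.2,2,-2,-2,0],[0.4,2,-2,-2,0],[0.6,2,-2,-2,0],[1,2,-2,-2,0]]], "grip_force": 25}}

```text
time_s: 7.42
tcp_pos: [0.531, 0.1238, 0.1197]
orientation: [[0.418, 0.908, 0.008], [0.908, -0.418, -0.005], [-0.001, 0.009, -1.0]]
force: [-0.0, -0.4, 0.5]
finger_gap: 0.067
```

Emit:
{"op": "arm_command", "data": {"plan": [[[1,0,0,0,0],[1,0,0,0,0],[1,0,0,0,0],[1,0,0,0,0]]]}}

```text
time_s: 7.75
tcp_pos: [0.531, 0.1238, 0.1197]
orientation: [[0.418, 0.908, 0.007], [0.908, -0.418, -0.005], [-0.001, 0.009, -1.0]]
force: [-0.3, 0.2, 2.2]
finger_gap: 0.0434
```

```bash
python3 -c "
from h import *
go(.5295,.1235,.117);print(env.sense()['ft_torque'])"
```

```text
shift mm [-0.9 -1.3  2.7] turn 0.0 yaw 65.3 tcp [0.531  0.1238 0.1197] F [-0.3  0.2  2.2] t 7.75 gap 0.043426194152534674 q6 0.56
[0.05435096 0.16312867 0.00577765]
```

Gripped: the gap is 43.4 mm on a 44 mm grip. I'll try unscrewing counter-clockwise from above, which is a negative tool turn.

Emit:
{"op": "arm_command", "data": {"plan": [[[1,0,0,0,0],[1,0,0,0,-0.06],[1,0,0,0,-0.12],[1,0,0,0,-0.18],[1,0,0,0,-0.18]]]}}

```text
time_s: 8.17
tcp_pos: [0.531, 0.1239, 0.1197]
orientation: [[0.246, 0.969, 0.008], [0.969, -0.246, -0.005], [-0.003, 0.009, -1.0]]
force: [-0.7, -0.1, 2.0]
finger_gap: 0.0434
```

```bash
python3 -c "
from h import *
go(.5295,.1235,.117);print(env.sense()['ft_torque'])
d=imaging.get_image('wrist');cv2.imwrite('pics/w4.png',d['img'])"
```

```text
shift mm [-0.7 -1.4  2.7] turn 0.0 yaw 75.8 tcp [0.531  0.1239 0.1197] F [-0.7 -0.1  2. ] t 8.1667 gap 0.04343766848414472 q6 0.38
[-0.05004377 -0.00221483  0.01166113]
```

View pics/w4.png

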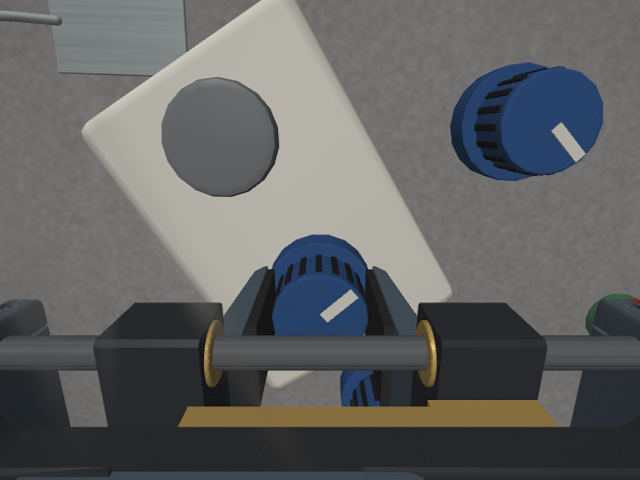

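In the wrist frame the stripe hasn't moved, at about (338,306), so the cap turned 10° with the gripper at no torque. That is past the 8° hard stop, so counter-clockwise is the right way and I'll keep turning.

Emit:
{"op": "arm_command", "data": {"plan": [[[1,0,0,0,-0.1],[1,0,0,0,-0.2],[1,0,0,0,-0.3],[1,0,0,0,-0.4],[1,0,0,0,-0.5]]]}}

```text
time_s: 8.63
tcp_pos: [0.5304, 0.124, 0.1197]
orientation: [[-0.247, 0.969, 0.006], [0.969, 0.247, -0.005], [-0.006, 0.005, -1.0]]
force: [-3.9, 1.1, 6.6]
finger_gap: 0.0433
```

Emit:
{"op": "arm_command", "data": {"plan": [[[1,0,0,0,-0.1],[1,0,0,0,-0.2],[1,0,0,0,-0.3],[1,0,0,0,-0.34],[1,0,0,0,-0.34]]]}}

```text
time_s: 9.05
tcp_pos: [0.5301, 0.124, 0.1198]
orientation: [[-0.556, 0.831, 0.006], [0.831, 0.556, -0.005], [-0.007, 0.002, -1.0]]
force: [-3.6, 1.2, 5.3]
finger_gap: 0.043
```

```bash
python3 -c "
from h import *
go(.5295,.1235,.117);print(env.sense()['ft_torque'])
d=imaging.get_image('wrist');cv2.imwrite('pics/w5.png',d['img'])"
```

```text
shift mm [-0.1 -0.8  2.8] turn 0.0 yaw 123.8 tcp [0.5301 0.124  0.1198] F [-3.6  1.2  5.3] t 9.05 gap 0.04297231402917004 q6 -0.46
[0.32495057 0.49794556 0.10391224]
```

View pics/w5.png

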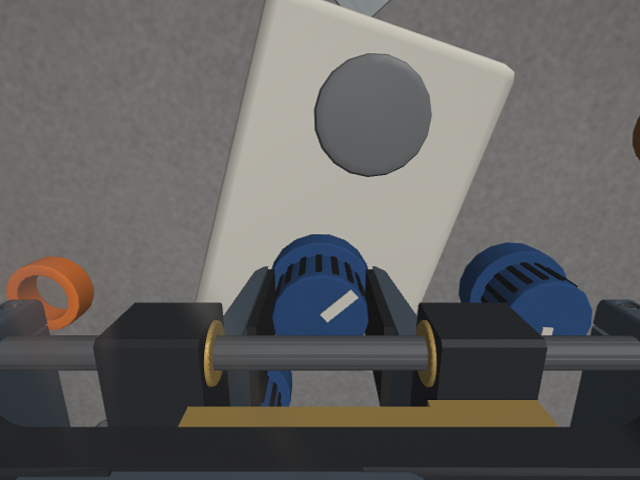

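The stripe is still fixed in the wrist frame and the gripper has turned 58.5°, inside the 50–63° window. I'll start a slow lift and watch the force.

Emit:
{"op": "arm_command", "data": {"plan": [[[1,0,0,0,0],[1,0,0,-2,0],[1,0,0,-4,0],[1,0,0,-6,0],[1,0,0,-6,0]]], "grip_force": 30}}

```text
time_s: 9.52
tcp_pos: [0.53, 0.124, 0.1261]
orientation: [[-0.553, 0.833, 0.006], [0.833, 0.553, -0.005], [-0.007, 0.002, -1.0]]
force: [-1.1, -0.6, 0.1]
finger_gap: 0.0435
```

Moved 6 mm with no resisting force, so the cap is free. I'll keep lifting straight up.

Emit:
{"op": "arm_command", "data": {"plan": [[[1,0,0,-8,0],[1,0,0,-18,0],[1,0,0,-28,0],[1,0,0,-38,0],[1,0,0,-48,0]]]}}

```text
time_s: 9.93
tcp_pos: [0.53, 0.1243, 0.1756]
orientation: [[-0.553, 0.833, 0.007], [0.833, 0.553, -0.005], [-0.008, 0.003, -1.0]]
force: [0.2, -0.1, -0.6]
finger_gap: 0.0433
```

Emit:
{"op": "arm_command", "data": {"plan": [[[1,0,0,-12,0],[1,0,0,-24,0],[1,0,0,-36,0],[1,0,0,-43,0],[1,0,0,-46,0]]]}}

```text
time_s: 10.35
tcp_pos: [0.5303, 0.1246, 0.2233]
orientation: [[-0.553, 0.833, 0.009], [0.833, 0.553, -0.004], [-0.009, 0.005, -1.0]]
force: [0.0, 0.4, -0.6]
finger_gap: 0.0433
```

Emit:
{"op": "arm_command", "data": {"plan": [[[1,0,0,0,0],[1,0,0,0,0],[1,0,0,0,0],[1,0,0,0,0],[1,0,0,0,0]]]}}

```text
time_s: 10.77
tcp_pos: [0.53, 0.1246, 0.2228]
orientation: [[-0.553, 0.833, 0.008], [0.833, 0.553, -0.005], [-0.008, 0.004, -1.0]]
force: [-0.4, -0.3, -0.7]
finger_gap: 0.0433
```

```bash
python3 -c "
from h import *
go(.5295,.1235,.22)
a=imaging.get_image('side');b=imaging.get_image('wrist');c=imaging.get_image('scene')
o=np.hstack([cv2.resize(a['img'],(400,300)),cv2.resize(b['img'],(400,300))])
cv2.imwrite('pics/end.png',np.vstack([o,np.hstack([cv2.resize(c['img'],(400,300)),cv2.resize(a['img'][130:280,230:430],(400,300))])]))"
```

```text
shift mm [-0.6 -1.   2.8] turn 0.0 yaw 123.6 tcp [0.53   0.1246 0.2228] F [-0.4 -0.3 -0.7] t 10.7667 gap 0.04327487884888744 q6 -0.46
```

View pics/end.png

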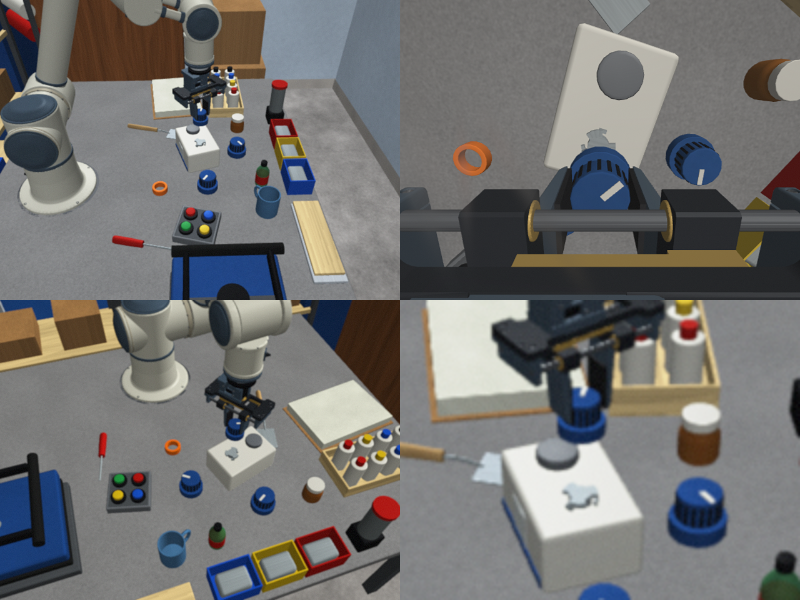

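The pictures show the cap upright in the fingers above the bare steel neck, all four keys up, and nothing else moved. Handing in.

```bash
python3 -c "
from rig import env
print(env.sign_off())"
```

```text
the job is handed in; nothing more can be done
None
```

I pressed blue, yellow and green in that order and never touched the red key. I then unscrewed the tank's cap and handed the job in at about 11 s of the 61 s, with the cap still in the gripper. The hand-in gives no verdict.

- **Keys:** The force at the end of each press was about 50, 19 and 25 N, well past the 5 N that takes a key fully down. I did not read the key travel itself. The tips met the keys about 4 mm higher than the given heights suggested. That is why blue took 50 N, so I pressed the other two less deeply.
- **Cap:** I tried counter-clockwise (seen from above) first. It turned past the 8° hard stop with almost no torque, so I did not need to try the other way. I turned it 58.5°, then lifted it about 103 mm with no resistance.
- **Last checks:** The finger gap was 43.3 mm on the 44 mm grip at 30 N, and the arm was still. The cap was upright in the fingers, about 1 mm sideways of the neck position I measured. All keys looked up, and the bystanders looked unmoved by eye in the pictures.
- **Disagreement:** The scene and side cameras differed by up to 7 mm on the cap's position. I used the wrist camera's closer view for the grasp.

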